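Move a hanging supply tray to the packing hook

ROBOT

A 6-joint arm with a two-finger parallel gripper is mounted at the origin on the work surface. World frame = base frame: x ahead of the robot, y to its left, z up, the work surface at z = 0. Lengths are in mm, angles in rad, forces in N, time in s.
With the tool pointing down it reaches from about 425 to 1125 mm from the base axis. Payload 14.9 kg.
Tool frame: the origin (TCP) lies midway between the tips of the shut fingers; the grasp point (between the pads) lies 19 mm behind it; z points along the fingers, y is the direction in which the jaws open and shut (so a half turn about z gives the same grasp; the last joint's range is limited). The gripper opens to 91 mm and grips with 3 to 60 N. Pads are 32 mm wide; open, the fingers measure 118 mm over their backs; the gripper's body (76 mm by 178 mm) begins 60 mm behind the grasp point.
Start: joints at [1.136, 0.379, 1.734, -0, 1.028, -0.033], TCP at [273.761, 644.261, 185.632] pointing down, gripper open.
Joint ranges: [-2.77, 2.77], [-0.74, 2.19], [0, 2.66], [-1.06, 4.2], [0.31, 2.87], [-3.08, 3.08]. Speed limits (rad/s): [1.89, 1.89, 2.39, 3.14, 3.14, 3.14].

INTERFACE

Orientations are given as a unit quaternion [x, y, z, w].
In Python, from workcell import read_state, camera, hand_in, recognise, trace, place_of gives the robot as it stands. The module is installed in compiled form; this text tells all that it offers.
- The arm moves only by the shell command python3 -m handwheel 'ROWS'. ROWS is JSON, a list of rows, each an object with "offset": the shift along the tool's x, y, z in cm, a list of three; "turn": the turn, a rotation vector about the tool's x, y, z in degrees, a list of three; "claw": the finger opening in cm, from 0 to 9.12. In form: [{"offset": [dx, dy, dz], "turn": [ax, ay, az], "claw": claw}, ...]. A call has 1 to 5 rows; each row is the pose to reach, as a shift and turn from the pose commanded when the call began, along the tool's axes at that moment; what a row does not reach only later rows make up. A row lasts 1/8 s, in which the tool goes at most 62.5 mm and 10.7 degrees, less where a joint would pass 70% of its speed; a pose out of reach is approached as far as the arm can. A call with a gripper value outside its range is refused whole. The fingers move at their own pace and stop on an object; the grip force is fixed at half the most. Time passes only in rows, so rows that repeat a pose let the fingers close. It gives the time, the measured TCP pose, the force and the opening at its end, in the units of the state.
- read_state(): the state, without advancing time (a new reading comes with each control period).
- camera(name): name is "scene" or "top" or "wrist"; returns a dict with "image" (480x640x3 uint8, red, green, blue), "fovy" (degrees; the focal length in pixels is half the picture's height over the tangent of half this angle, whatever the lens; pixels are square), "cx", "cy" (the principal point, pixels), "pose" (4x4, takes a point from camera to world coordinates). Camera axes: x right, y down, z forward; pixel columns grow to the right and rows downward; lengths in mm; the calibration is good to about 2 mm. A picture is of the moment at which its call begins. There is no depth.
- hand_in(): hands the job in, once; it reports no verdict.
Trained networks look in the newest picture that a camera, given by its name, has taken for a name from the list of things; names that differ only in an ending like _2 or _b are one class to them, and where a whole thing is asked for, a point or a joint stands for the part that bears it (a point fixed in the world has none). Each returns a list of dicts, best first, with "score" (0 to 1); they miss things now and then, are a little off and sometimes report something else, mostly with a low value. They report only what shows in the picture. A call takes as long as a camera call. They do not tell look-alikes from the thing itself.
- recognise(camera, query): "bbox" ([left, top, width, height] in pixels, round what is visible of it).
- trace(camera, query): "pixels" (480x640 bool, what is visible of it) and "bbox" ([left, top, width, height] in pixels, round what is visible of it).
- place_of(camera, query): "location" ([column, row] in pixels: a listed point, or the origin of a listed thing).
The state is a dict: "t": time; "q": joint angles; "dq": joint speeds; "tau": joint torques, N m; "position": TCP position; "eef_rot": TCP orientation; "wrist_force": force on the tool from outside, world axes, zero at the start; "ft_torque": the same for the moment, N m; "gripper_width": finger opening in mm.
Only numpy, scipy, OpenCV 4.12 (cv2) and the standard library are available. Lean on these libraries where they do the work, as an engineer would, in place of code of your own. Each camera call takes 0.05 s, during which the arm holds its last target.

TASK

The blue supply tray hangs by its handle on the hook of the white stand. Take it by the wooden grip, lift it off and hang it on the hook of the green stand (not the yellow one), then let go: it should hang straight and level on the arm between post and tip. Keep it level and in the air all the way; do not set it down.

Things in the scene. Friction and masses are not known exactly. Their poses are not given: they have to be found in the camera images.
- tray_grip (a point): Centre of the blue tray's upright wooden grip, 30 x 16 x 54 mm (x, y, z); pinch along y. Tray 80 (x) x 130 (y) x 35 mm, underside 126 mm below here, 0.15-0.31 kg, loose tape roll inside. Closed rigid handle: strip 20 mm wide, 5 thick, along y like a shallow roof; its peak's underside is 31 mm below here, 60 above the rim. The hook arm runs through it along x; hung, this point is 31 mm above the seat.
- white_stand_seat (a point): Seat on top of the white fixed stand's hook arm, tray here at first. Arm: level round bar, diameter 10 mm, top 145 mm above the counter. x runs along it from upturned tip to post, z up; post axis 90 mm at +x, tip 40 mm at -x, rising 14 mm above the seat. To come off or go on, raise the tray 25 to 45 mm over hung height and slide it along x (off -x, on +x); its box is clear of the arm 95 mm out.
- green_stand_seat (a point): Seat of the empty hook with green base plate and tip, where the tray shall hang, its x along this x the same way. Same stand and axes as the white one: post 16 mm thick, 143 high, base plate 150 x 110 x 10 mm under the arm. The stands come in any order from left to right, neighbouring seats 0.14 to 0.39 m apart.
- yellow_stand_seat (a point): Seat of the empty hook with yellow base plate and tip: a bystander, same stand and axes, not to be used. It may stand between the other two; highest point 159 mm above the counter: carry the tray over it (underside above that) or past it on the robot's side.
There are look-alikes about, which are no part of the job. Leave any pink look-alike of the part that bears green_stand_seat alone.

How it is judged:
By the outcome, as a careful person would: the job done as asked, in the order asked, and still so for the second after the job is handed in, with the robot touching nothing.
It also fails if it takes over 51 s, if anything falls off the work surface, if the arm or the gripper's body presses on something with over 40 N, if the wrist force passes 120 N, or if a joint passes its speed limit or range.

## Working session

There is one attempt and no reset: what is moved stays moved. The work goes in short steps, Python scripts to look and compute and a shell command to move; the robot and the scene stay as the last step left them, time stands still between calls to the robot, and variables do not carry over. Pictures are saved under pics/ and viewed, and the job is handed in when it is done.

```bash
mkdir -p pics
cat > h.py <<'E'
import numpy as np,cv2
from workcell import *
def shot(n,fn):
    c=camera(n); cv2.imwrite('pics/'+fn,c['image'][:,:,::-1]); return c
def ray(c,px):
    f=240/np.tan(np.radians(c['fovy'])/2)
    T=np.array(c['pose']); d=T[:3,:3]@np.array([(px[0]-c['cx'])/f,(px[1]-c['cy'])/f,1]); return T[:3,3],d/np.linalg.norm(d)
def tri(rs):
    A=np.zeros((3,3));b=np.zeros(3)
    for o,d in rs:
        P=np.eye(3)-np.outer(d,d);A+=P;b+=P@o
    x=np.linalg.solve(A,b); return x,[np.linalg.norm((np.eye(3)-np.outer(d,d))@(x-o)) for o,d in rs]
def onz(r,z):
    o,d=r; return o+d*(z-o[2])/d[2]
def proj(c,p):
    f=240/np.tan(np.radians(c['fovy'])/2)
    q=np.linalg.inv(np.array(c['pose']))@np.append(p,1); return q[0]/q[2]*f+c['cx'],q[1]/q[2]*f+c['cy']
E
python3 - <<'E'
from h import *
np.set_printoptions(precision=1,suppress=True)
for n in ('scene','top'):
    c=shot(n,n+'1.png'); print(n,c['fovy'],np.array(c['pose'])[:3,3])
    for q in ('tray_grip','white_stand_seat','green_stand_seat','yellow_stand_seat'):
        print(q,[(np.round(r['location'],1).tolist(),round(r['score'],2)) for r in place_of(n,q)])
print(read_state())
E
```

```text
scene 42.115402501274176 [1611.  -776.2 1161.9]
tray_grip [([316.2, 200.0], 0.59)]
white_stand_seat [([312.2, 210.0], 0.71)]
green_stand_seat [([228.7, 260.2], 0.86), ([337.1, 272.9], 0.84), ([113.5, 203.6], 0.62)]
yellow_stand_seat [([400.5, 172.9], 0.91), ([314.3, 199.7], 0.44)]
top 56.82645571189268 [ 535.2  -54.6 1049.1]
tray_grip [([307.4, 241.7], 0.62)]
white_stand_seat [([304.4, 246.5], 0.8)]
green_stand_seat [([391.4, 401.0], 0.98), ([342.2, 139.8], 0.9), ([515.0, 403.9], 0.73), ([439.6, 225.8], 0.6)]
yellow_stand_seat [([155.3, 245.3], 0.84), ([439.3, 225.7], 0.59)]
{'t': 0.5, 'q': array([ 1.1,  0.4,  1.7, -0. ,  1. , -0. ]), 'dq': array([ 0., -0., -0., -0.,  0., -0.]), 'tau': array([ -0. , -76.3, -43.4,   0.1,   0. ,  -0. ]), 'position': array([273.8, 644.2, 185.6]), 'eef_rot': array([ 0.2,  1. , -0. , -0. ]), 'wrist_force': array([ 1.1,  0.2, -0.1]), 'ft_torque': array([-0.,  0., -0.]), 'gripper_width': 91.17553462291242}
```

View pics/scene1.png

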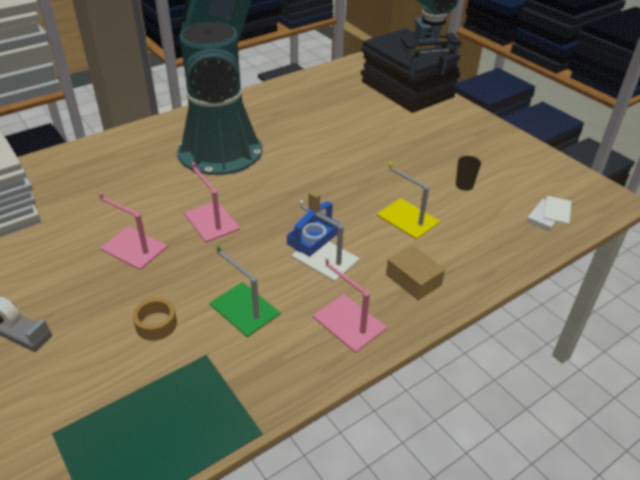

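View pics/top1.png

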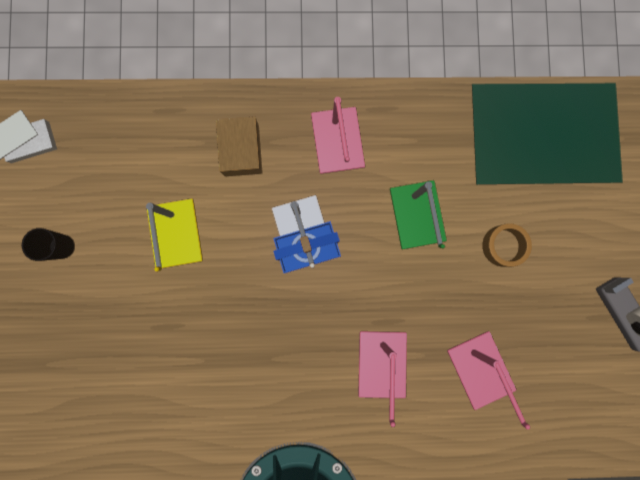

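Top view: white stand and tray are at (304,245), with green at (435,215) to the right, yellow on the left and pink ones around. Nothing stands between white and green. Next I measure the arm lines.

Run:
```python
from h import *
c=shot('top','top2.png'); s=shot('scene','scene2.png')
def crop(im,x,y,w,h,k): return cv2.resize(im[y:y+h,x:x+w,::-1],None,fx=k,fy=k,interpolation=cv2.INTER_CUBIC)
a=crop(c['image'],265,165,190,110,4); cv2.imwrite('pics/ct.png',a)
b=crop(s['image'],200,180,170,150,4); cv2.imwrite('pics/cs.png',b)
import pickle; pickle.dump((c,s),open('cal.pkl','wb'))
```

```text
(no output)
```

View pics/ct.png

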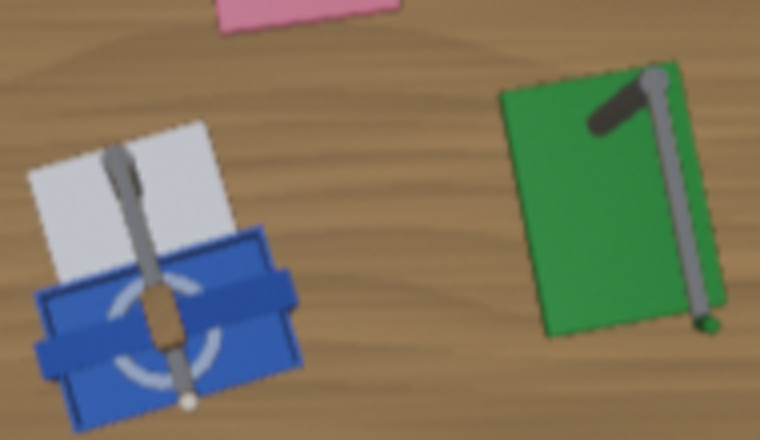

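View pics/cs.png

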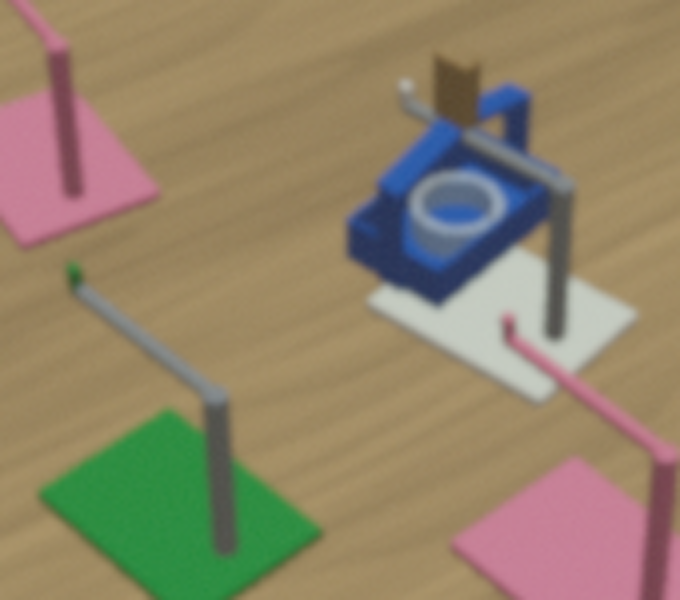

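Run:
```python
from h import *
import pickle
np.set_printoptions(precision=1,suppress=True)
c,s=pickle.load(open('cal.pkl','rb'))
T=lambda u,v:ray(c,(265+(u-1.5)/4,165+(v-1.5)/4)); S=lambda u,v:ray(s,(200+(u-1.5)/4,180+(v-1.5)/4))
for n,tp,po,st,sp in (('w',(188,401),(118,162),(406,88),(562,183)),('g',(708,324),(654,82),(74,268),(215,394))):
    t=onz(T(*tp),158);p=onz(T(*po),144); d=p-t
    print(n,'top:',t,p,np.hypot(*d[:2]),np.degrees(np.arctan2(d[1],d[0])))
    t2=onz(S(*st),158);p2=onz(S(*sp),144);d=p2-t2;print(' scene',t2,p2,np.hypot(*d[:2]),np.degrees(np.arctan2(d[1],d[0])))
    print(' tri',tri([T(*tp),S(*st)]),tri([T(*po),S(*sp)]))
for q,a,b in (('grip',(307.4,241.7),(316.2,200.)),('white',(304.4,246.5),(312.2,210.)),('green',(439.6,225.8),(228.7,260.2))):
    print(q,tri([ray(c,a),ray(s,b)]),onz(ray(c,a),176 if q=='grip' else 145))
print('griptop',onz(T(164,317),203))
st=read_state();print(st['position'],st['eef_rot'])
from scipy.spatial.transform import Rotation as R
print(R.from_quat(st['eef_rot']).as_matrix())
```

```text
w top: [545.7 -42.  158. ] [669.   -7.7 144. ] 127.90423192095409 15.511057961973625
 scene [551.8 -47.4 158. ] [673.1 -10.7 144. ] 126.75482938783973 16.811770676570287
 tri (array([545.5, -42.3, 151.7]), [np.float64(0.5725521323083461), np.float64(0.5725521323083322)]) (array([669.5,  -7.6, 140. ]), [np.float64(0.10126411825703203), np.float64(0.10126411825685397)])
g top: [ 579.8 -305.7  158. ] [ 706.8 -286.1  144. ] 128.48502027632588 8.775655636245343
 scene [ 584.3 -310.8  158. ] [ 710.8 -289.6  144. ] 128.33435203428976 9.540930848290886
 tri (array([ 579.6, -307.9,  152.9]), [np.float64(0.8120417133404885), np.float64(0.8120417133405943)]) (array([ 707.4, -287.4,  139.9]), [np.float64(0.28228028573633734), np.float64(0.28228028573631353)])
grip (array([592.5, -32.2, 182.7]), [np.float64(3.016908851267676), np.float64(3.01690885126771)]) [591.2 -34.6 176. ]
white (array([582.1, -29.8, 142.4]), [np.float64(2.700714478165004), np.float64(2.7007144781651187)]) [583.5 -27.6 145. ]
green (array([ 622.6, -306.5,  141.2]), [np.float64(1.4331435697646684), np.float64(1.4331435697645383)]) [ 621.5 -306.7  145. ]
griptop [585.4 -31.8 203. ]
[273.7 644.3 185.6] [ 0.2  1.  -0.   0. ]
[[-0.9  0.4  0. ]
 [ 0.4  0.9 -0. ]
 [-0.   0.  -1. ]]
```

```bash
cat > go.py <<'E'
import sys
from h import *
from scipy.spatial.transform import Rotation as R
x,y,z,yaw=map(float,sys.argv[1:5]); st=read_state(); a=np.radians(yaw);s_,c_=np.sin(a),np.cos(a)
M=np.array([[-c_,-s_,0],[-s_,c_,0],[0,0,-1]]); 
R0=R.from_quat(st['eef_rot']).as_matrix()
print('t',round(st['t'],2),'offset cm',np.round(R0.T@(np.array([x,y,z])-st['position'])/10,2),'turn',np.round(np.degrees(R.from_matrix(R0.T@M).as_rotvec()),2),'pos',np.round(st['position'],1),'w',round(st['gripper_width'],1),'F',np.round(st['wrist_force'],1),'q',np.round(st['q'],2))
E
python3 go.py 585 -32 290 16
```

```text
t 0.6 offset cm [-55.09 -50.07 -10.44] turn [ -0.     0.   -39.02] pos [273.7 644.3 185.6] w 91.5 F [-0.4 -0.6 -0.2] q [ 1.14  0.38  1.73 -0.    1.03 -0.03]
```

```bash
python3 -m handwheel '[{"offset":[0,0,-10.4],"turn":[0,0,0],"claw":9.1},{"offset":[0,0,-10.4],"turn":[0,0,0],"claw":9.1},{"offset":[-27,-25,-10.4],"turn":[0,0,-39],"claw":9.1},{"offset":[-27,-25,-10.4],"turn":[0,0,-39],"claw":9.1},{"offset":[-27,-25,-10.4],"turn":[0,0,-39],"claw":9.1}]'; python3 go.py 585 -32 290 16
```

```text
t: 1.23
position: [350.8, 472.0, 289.8]
eef_rot: [-0.083, 0.997, 0.0, 0.0]
wrist_force: [1.2, 0.4, 0.4]
gripper_width: 90.6
t 1.23 offset cm [-1.478e+01 -5.357e+01 -3.000e-02] turn [ 0.01  0.02 -6.5 ] pos [350.8 472.  289.8] w 90.6 F [1.2 0.4 0.4] q [ 0.89  0.09  1.89 -0.    1.16 -0.84]
```

```bash
python3 -m handwheel '[{"offset":[-14.8,-53.6,0],"turn":[0,0,-6.5],"claw":9.1},{"offset":[-14.8,-53.6,0],"turn":[0,0,-6.5],"claw":9.1},{"offset":[-14.8,-53.6,0],"turn":[0,0,-6.5],"claw":9.1},{"offset":[-14.8,-53.6,0],"turn":[0,0,-6.5],"claw":9.1},{"offset":[-14.8,-53.6,0],"turn":[0,0,-6.5],"claw":9.1}]'; python3 go.py 585 -32 290 16
```

```text
t: 1.85
position: [480.8, 187.6, 290.0]
eef_rot: [-0.136, 0.991, 0.0, 0.0]
wrist_force: [1.2, 0.6, 0.2]
gripper_width: 91.0
t 1.85 offset cm [ -4.13 -23.95   0.  ] turn [ 0.    0.05 -0.38] pos [480.8 187.6 290. ] w 91.0 F [1.2 0.6 0.2] q [ 0.33 -0.04  2.02  0.    1.15 -1.52]
```

```bash
python3 -m handwheel '[{"offset":[-4.1,-23.9,0],"turn":[0,0,-0.4],"claw":9.1},{"offset":[-4.1,-23.9,0],"turn":[0,0,-0.4],"claw":9.1},{"offset":[-4.1,-23.9,0],"turn":[0,0,-0.4],"claw":9.1},{"offset":[-4.1,-23.9,0],"turn":[0,0,-0.4],"claw":9.1},{"offset":[-4.1,-23.9,0],"turn":[0,0,-0.4],"claw":9.1}]'
python3 - <<'E'
from h import *
c=shot('wrist','w1.png');import pickle;pickle.dump(c,open('w1.pkl','wb'))
print(c['fovy'],np.round(c['pose'],3))
for q in ('tray_grip','white_stand_seat'):
  for r in place_of('wrist',q): print(q,r['location'],r['score'],onz(ray(c,r['location']),176 if 'tray' in q else 145))
E
python3 go.py 585 -32 290 16
```

```text
t: 2.48
position: [585.0, -32.5, 289.5]
eef_rot: [-0.138, 0.99, -0.0, 0.0]
wrist_force: [-0.1, 0.4, -0.2]
gripper_width: 91.0
59.53212448777591 [[-2.72000e-01  9.24000e-01  2.70000e-01  5.08516e+02]
 [ 9.62000e-01  2.61000e-01  7.80000e-02 -5.40110e+01]
 [ 1.00000e-03  2.81000e-01 -9.60000e-01  4.88464e+02]
 [ 0.00000e+00  0.00000e+00  0.00000e+00  1.00000e+00]]
tray_grip [311.4, 222.4] 0.8 [585.82627862 -35.32853255 176.        ]
t 2.62 offset cm [-0.05 -0.31 -0.05] turn [ 0.02 -0.01  0.01] pos [583.7 -29.2 289.5] w 91.2 F [-0.1  0.1 -0.1] q [-0.09  0.09  1.9   0.    1.16 -1.94]
```

View pics/w1.png

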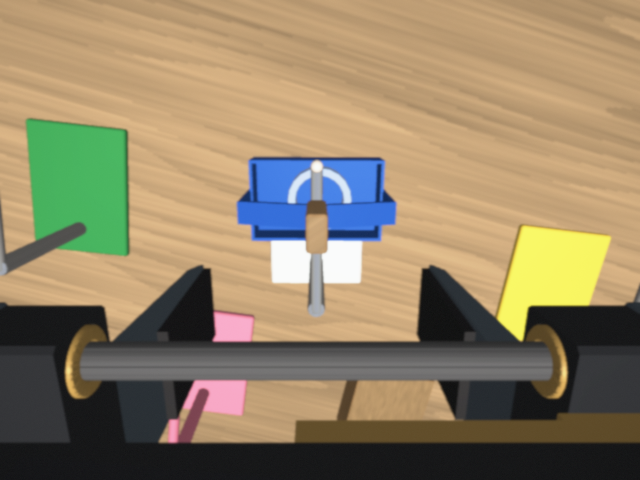

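Run:
```python
from h import *
import pickle
np.set_printoptions(precision=1,suppress=True)
c=pickle.load(open('w1.pkl','rb')); print(c['cx'],c['cy'])
cv2.imwrite('pics/w1c.png',cv2.resize(c['image'][140:330,220:410,::-1],None,fx=3,fy=3,interpolation=cv2.INTER_CUBIC))
for n,p,z in (('tip',(317,166),158),('post',(316,309),144),('grip ctr',(317,224),176)): print(n,onz(ray(c,p),z))
for i in range(3): st=read_state(); print(st['t'],st['position'],st['dq'])
```

```text
315.8191083402675 237.54412831347466
tip [545.3 -42.3 158. ]
post [670.1  -7.8 144. ]
grip ctr [585.9 -30.8 176. ]
2.625 [583.7 -29.2 289.5] [ 0. -0.  0. -0. -0. -0.]
2.625 [583.7 -29.2 289.5] [ 0. -0.  0. -0. -0. -0.]
2.625 [583.7 -29.2 289.5] [ 0. -0.  0. -0. -0. -0.]
```

View pics/w1c.png

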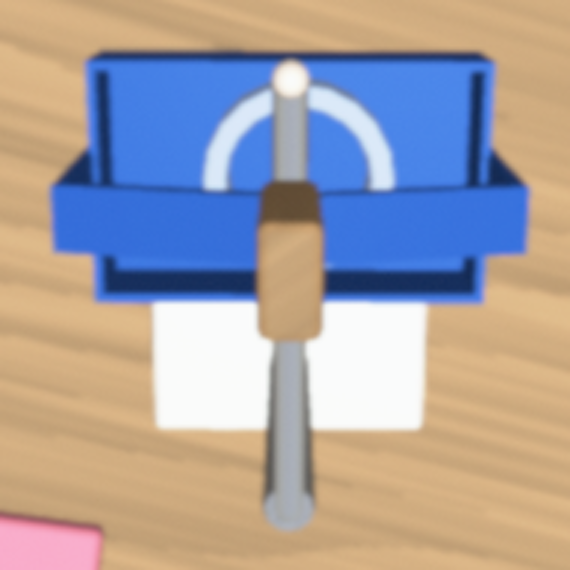

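```bash
python3 - <<'E'
from h import *
import pickle
np.set_printoptions(precision=1,suppress=True)
c=pickle.load(open('w1.pkl','rb'))
for v in (213.3,233,252.7): print(onz(ray(c,(316.8,v)),203))
E
python3 go.py 583.5 -31.5 159 15.7
```

```text
[571.8 -35.1 203. ]
[585.5 -31.2 203. ]
[599.7 -27.2 203. ]
t 2.62 offset cm [ 0.08 -0.22 13.05] turn [ 0.02 -0.01  0.31] pos [583.7 -29.2 289.5] w 91.2 F [-0.1  0.1 -0.1] q [-0.09  0.09  1.9   0.    1.16 -1.94]
```

```bash
python3 -m handwheel '[{"offset":[-0.1,-0.2,5],"turn":[0,0,0.2],"claw":9.1},{"offset":[-0.1,-0.2,10],"turn":[0,0,0.2],"claw":9.1},{"offset":[-0.1,-0.2,13],"turn":[0,0,0.2],"claw":9.1},{"offset":[-0.1,-0.2,13],"turn":[0,0,0.2],"claw":9.1},{"offset":[-0.1,-0.2,13],"turn":[0,0,0.2],"claw":5}]'; python3 go.py 585 -31.2 159 15.7;  python3 - <<'E'
from h import *
c=shot('wrist','w2.png')
E
```

```text
t: 3.25
position: [586.2, -30.7, 161.2]
eef_rot: [-0.138, 0.99, -0.0, 0.001]
wrist_force: [-0.4, -0.0, 0.7]
gripper_width: 83.9
t 3.25 offset cm [ 0.13 -0.02  0.22] turn [-0.03  0.09  0.17] pos [586.2 -30.7 161.2] w 83.9 F [-0.4 -0.   0.7] q [-0.09  0.23  1.98  0.    0.93 -1.94]
```

View pics/w2.png

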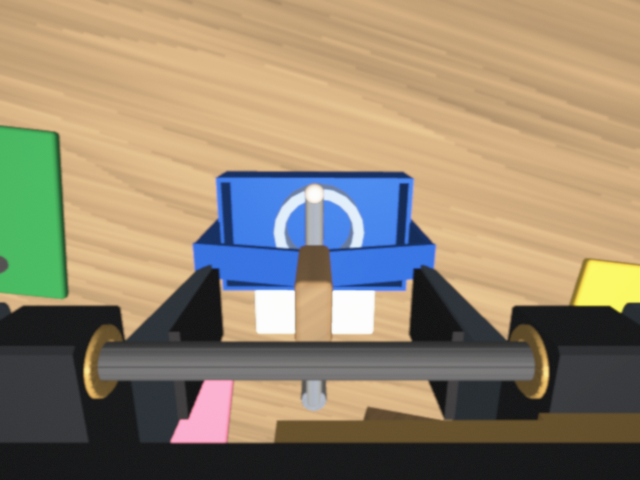

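The grip at column 314 is centred between the fingers (220 and 412), so I close.

```bash
python3 -m handwheel '[{"offset":[0,0,0.1],"turn":[0,0,0],"claw":3},{"offset":[0,0,0.1],"turn":[0,0,0],"claw":1},{"offset":[0,0,0.1],"turn":[0,0,0],"claw":0.5},{"offset":[0,0,0.1],"turn":[0,0,0],"claw":0.5},{"offset":[0,0,0.1],"turn":[0,0,0],"claw":0.5}]'; python3 -m handwheel '[{"offset":[0,0,0],"turn":[0,0,0],"claw":0.5},{"offset":[0,0,0],"turn":[0,0,0],"claw":0.5},{"offset":[0,0,0],"turn":[0,0,0],"claw":0.5}]'; python3 go.py 585 -31.2 159 15.7
```

```text
t: 3.92
position: [585.5, -31.4, 158.6]
eef_rot: [-0.137, 0.991, 0.0, -0.0]
wrist_force: [1.0, 0.1, 0.5]
gripper_width: 29.9
t: 4.3
position: [585.6, -31.4, 158.7]
eef_rot: [-0.138, 0.99, -0.0, 0.0]
wrist_force: [0.6, -0.8, 0.7]
gripper_width: 15.8
t 4.3 offset cm [ 0.05  0.04 -0.03] turn [-0.01  0.01  0.11] pos [585.6 -31.4 158.7] w 15.8 F [ 0.6 -0.8  0.7] q [-0.09  0.24  1.98 -0.    0.92 -1.94]
```

```bash
python3 -m handwheel '[{"offset":[0,0,0],"turn":[0,0,0],"claw":0.5},{"offset":[0,0,-0.7],"turn":[0,0,0],"claw":0.5},{"offset":[0,0,-1.5],"turn":[0,0,0],"claw":0.5},{"offset":[0,0,-2.5],"turn":[0,0,0],"claw":0.5},{"offset":[0,0,-3.3],"turn":[0,0,0],"claw":0.5}]'; python3 -m handwheel '[{"offset":[0,0,-0.2],"turn":[0,0,0],"claw":0.5},{"offset":[0,0,-0.2],"turn":[0,0,0],"claw":0.5}]'; python3 go.py 585 -31.2 194 15.7;python3 - <<'E'
from h import *
c=shot('wrist','w3.png')
c=shot('scene','s3.png'); cv2.imwrite('pics/s3c.png',cv2.resize(c['image'][140:300,230:430,::-1],None,fx=3.5,fy=3.5))
E
```

```text
t: 4.92
position: [585.7, -31.3, 192.6]
eef_rot: [-0.138, 0.99, -0.0, 0.0]
wrist_force: [0.5, -0.1, -3.4]
gripper_width: 16.0
t: 5.18
position: [585.5, -31.3, 193.7]
eef_rot: [-0.138, 0.99, -0.0, 0.0]
wrist_force: [0.4, -0.7, -2.3]
gripper_width: 16.1
t 5.17 offset cm [ 0.04  0.02 -0.03] turn [-0.    0.    0.11] pos [585.5 -31.3 193.7] w 16.1 F [ 0.4 -0.7 -2.3] q [-0.09  0.19  1.96  0.    0.99 -1.94]
```

View pics/w3.png

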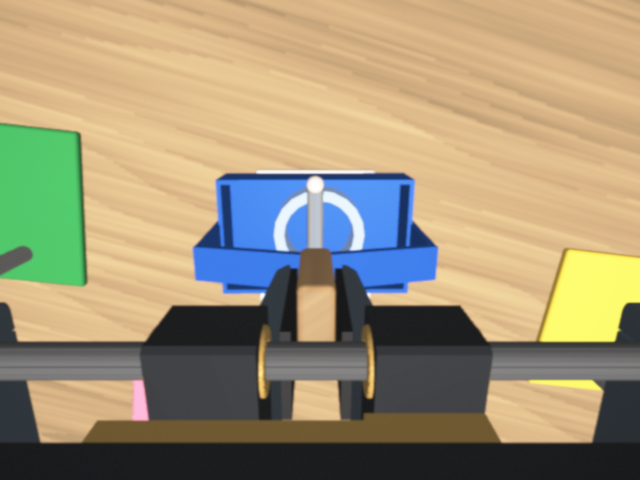

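View pics/s3c.png

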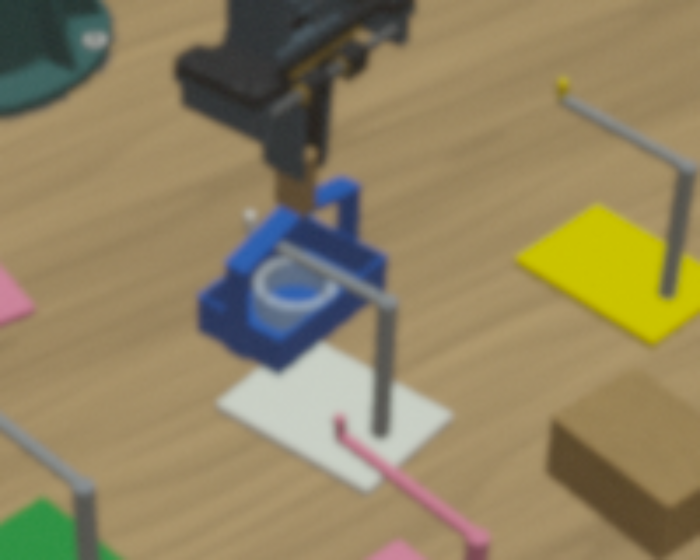

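Lifted level: the peak clears the tip and the force is about 2.5 N. Now I slide off toward the robot.

```bash
python3 -m handwheel '[{"offset":[1,0,0],"turn":[0,0,0],"claw":0.5},{"offset":[2.5,0,0],"turn":[0,0,0],"claw":0.5},{"offset":[4.5,0,0],"turn":[0,0,0],"claw":0.5},{"offset":[6.5,0,0],"turn":[0,0,0],"claw":0.5},{"offset":[8,0,0],"turn":[0,0,0],"claw":0.5}]'; python3 -m handwheel '[{"offset":[1.5,0,0],"turn":[0,0,0],"claw":0.5},{"offset":[2.5,0,0],"turn":[0,0,0],"claw":0.5},{"offset":[3,0,0],"turn":[0,0,0],"claw":0.5},{"offset":[3,0,0],"turn":[0,0,0],"claw":0.5}]'; python3 go.py 513 -319 290 9.1
```

```text
t: 5.9
position: [507.0, -53.5, 193.7]
eef_rot: [-0.137, 0.991, -0.0, 0.0]
wrist_force: [0.2, 0.9, -2.4]
gripper_width: 16.0
t: 6.4
position: [479.7, -61.4, 193.7]
eef_rot: [-0.137, 0.991, -0.0, 0.0]
wrist_force: [0.6, -0.3, -2.7]
gripper_width: 15.2
t 6.4 offset cm [  3.81 -25.7   -9.63] turn [-0.    0.01  6.7 ] pos [479.7 -61.4 193.7] w 15.2 F [ 0.6 -0.3 -2.7] q [-0.18  0.02  2.16  0.    0.96 -2.02]
```

Raise, then look while checking the tray's hang in the grip.

```bash
python3 -m handwheel '[{"offset":[0,0,-1],"turn":[0,0,0],"claw":0.5},{"offset":[0,0,-3],"turn":[0,0,0],"claw":0.5},{"offset":[0,0,-6],"turn":[0,0,0],"claw":0.5},{"offset":[0,0,-8.5],"turn":[0,0,0],"claw":0.5},{"offset":[0,0,-9.6],"turn":[0,0,0],"claw":0.5}]'; python3 -m handwheel '[{"offset":[0.4,-2,0],"turn":[0,0,1],"claw":0.5},{"offset":[1,-5,0],"turn":[0,0,2],"claw":0.5},{"offset":[1.6,-9,0],"turn":[0,0,3],"claw":0.5},{"offset":[2.2,-13,0],"turn":[0,0,4],"claw":0.5},{"offset":[2.7,-17,0],"turn":[0,0,5],"claw":0.5}]';  python3 go.py 513 -319 290 9.1
```

```text
t: 7.02
position: [480.5, -61.3, 291.5]
eef_rot: [-0.138, 0.99, -0.0, 0.001]
wrist_force: [0.4, 0.3, -3.3]
gripper_width: 16.0
t: 7.65
position: [500.0, -233.5, 289.3]
eef_rot: [-0.094, 0.996, 0.0, -0.0]
wrist_force: [1.3, -0.2, -2.8]
gripper_width: 15.8
t 7.65 offset cm [ 0.32 -8.65 -0.08] turn [ 0.02 -0.02  1.68] pos [ 500.  -233.5  289.3] w 15.8 F [ 1.3 -0.2 -2.8] q [-0.48  0.03  1.96  0.    1.15 -2.24]
```

```bash
python3 -m handwheel '[{"offset":[0.15,-4,0],"turn":[0,0,0.8],"claw":0.5},{"offset":[0.25,-7,0],"turn":[0,0,1.7],"claw":0.5},{"offset":[0.3,-8.6,0],"turn":[0,0,1.7],"claw":0.5},{"offset":[0.3,-8.6,0],"turn":[0,0,1.7],"claw":0.5},{"offset":[0.3,-8.6,0],"turn":[0,0,1.7],"claw":0.5}]';  python3 - <<'E'
from h import *
import pickle
c=shot('wrist','w4.png'); t=shot('top','t4.png'); s=shot('scene','s4.png'); pickle.dump((c,t,s),open('p4.pkl','wb'))
cv2.imwrite('pics/t4c.png',cv2.resize(t['image'][160:330,350:500,::-1],None,fx=3.5,fy=3.5))
cv2.imwrite('pics/s4c.png',cv2.resize(s['image'][130:340,120:330,::-1],None,fx=2.8,fy=2.8))
E
python3 go.py 513 -319 290 9.1
```

```text
t: 8.28
position: [513.1, -316.3, 289.5]
eef_rot: [-0.08, 0.997, 0.0, -0.0]
wrist_force: [0.2, -0.6, -3.3]
gripper_width: 16.0
t 8.43 offset cm [ 0.06 -0.25 -0.02] turn [0.   0.01 0.06] pos [ 513.2 -316.4  289.8] w 16.0 F [ 0.2  0.5 -2.3] q [-0.59  0.12  1.86  0.    1.16 -2.32]
```

View pics/w4.png

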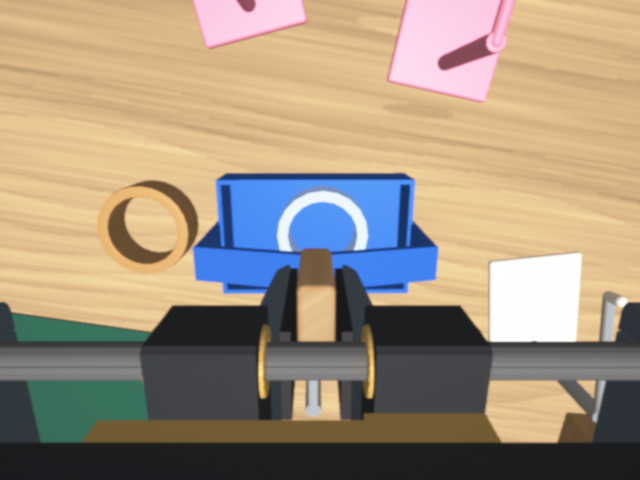

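View pics/t4c.png

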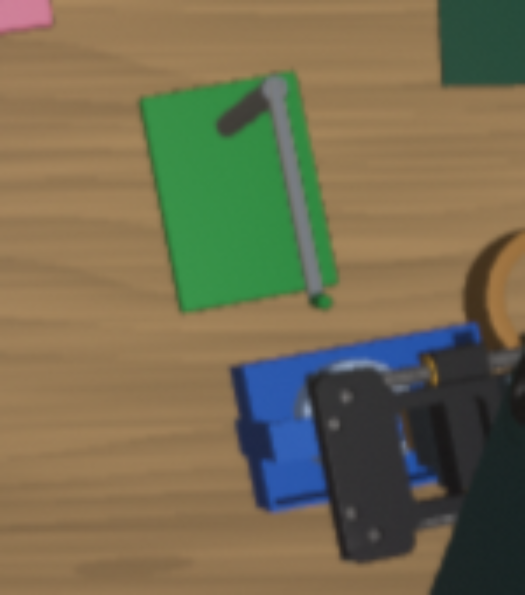

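View pics/s4c.png

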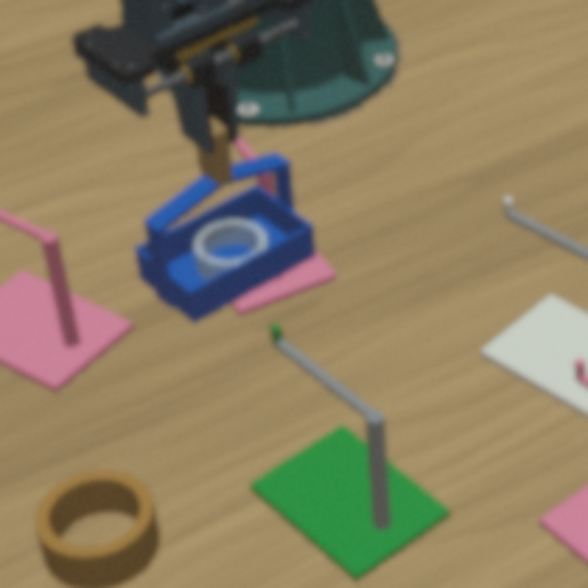

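```bash
python3 - <<'E'
from h import *
import pickle
np.set_printoptions(precision=1,suppress=True)
c,t,s=pickle.load(open('p4.pkl','rb'))
print('post wrist',onz(ray(c,(313,411)),144))
T=lambda u,v:ray(t,(350+(u-1.25)/3.5,160+(v-1.25)/3.5))
print('top post',onz(T(275,88),144),'tip',onz(T(321,301),158), 'arm end',onz(T(315,290),143))
# base plate edges yaw: corners top view z=10
cs=[onz(T(*p),10) for p in((140,98),(296,71),(339,284),(184,312))]; print(np.array(cs))
d=cs[0]-cs[3];e=cs[1]-cs[2];print(np.degrees(np.arctan2(d[1],d[0])),np.degrees(np.arctan2(e[1],e[0])))
print(np.mean(cs,0))
E
python3 go.py 512.5 -319 194 9
```

```text
post wrist [ 708.2 -287.1  144. ]
top post [ 707.5 -286.3  144. ] tip [ 579.8 -305.2  158. ] arm end [ 587.1 -306.1  143. ]
[[ 727.4 -228.1   10. ]
 [ 744.6 -335.5   10. ]
 [ 598.5 -359.5   10. ]
 [ 581.4 -253.6   10. ]]
9.936363781348875 9.330134886239883
[ 663.  -294.2   10. ]
t 8.43 offset cm [ 0.11 -0.24  9.58] turn [0.   0.01 0.16] pos [ 513.2 -316.4  289.8] w 16.0 F [ 0.2  0.5 -2.3] q [-0.59  0.12  1.86  0.    1.16 -2.32]
```

```bash
python3 -m handwheel '[{"offset":[0.1,-0.2,1],"turn":[0,0,0],"claw":0.5},{"offset":[0.1,-0.2,3],"turn":[0,0,0],"claw":0.5},{"offset":[0.1,-0.2,6],"turn":[0,0,0],"claw":0.5},{"offset":[0.1,-0.2,8.5],"turn":[0,0,0],"claw":0.5},{"offset":[0.1,-0.2,9.4],"turn":[0,0,0],"claw":0.5}]'; python3 -m handwheel '[{"offset":[0,0,0],"turn":[0,0,0],"claw":0.5},{"offset":[0,0,0],"turn":[0,0,0],"claw":0.5}]'; python3 go.py 619 -301.4 195 9.2
python3 - <<'E'
from h import *
c=shot('wrist','w5.png'); s=shot('scene','s5.png')
cv2.imwrite('pics/s5c.png',cv2.resize(s['image'][150:340,120:330,::-1],None,fx=2.8,fy=2.8))
E
```

```text
t: 9.05
position: [511.4, -318.6, 192.9]
eef_rot: [-0.079, 0.997, 0.001, -0.001]
wrist_force: [-0.1, -0.6, -2.6]
gripper_width: 15.5
t: 9.3
position: [513.0, -319.7, 196.5]
eef_rot: [-0.079, 0.997, -0.0, 0.0]
wrist_force: [0.0, 0.0, -3.5]
gripper_width: 15.5
t 9.3 offset cm [-10.76   0.13   0.16] turn [-0.05  0.05 -0.09] pos [ 513.  -319.7  196.5] w 15.5 F [ 0.   0.  -3.5] q [-0.6   0.22  1.93 -0.    1.   -2.33]
```

View pics/w5.png

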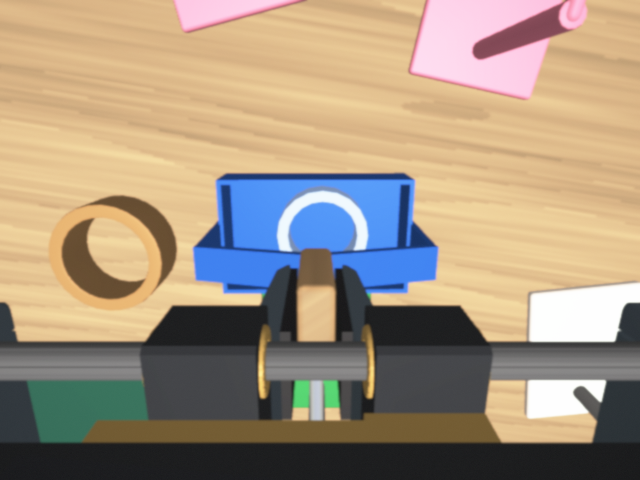

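View pics/s5c.png

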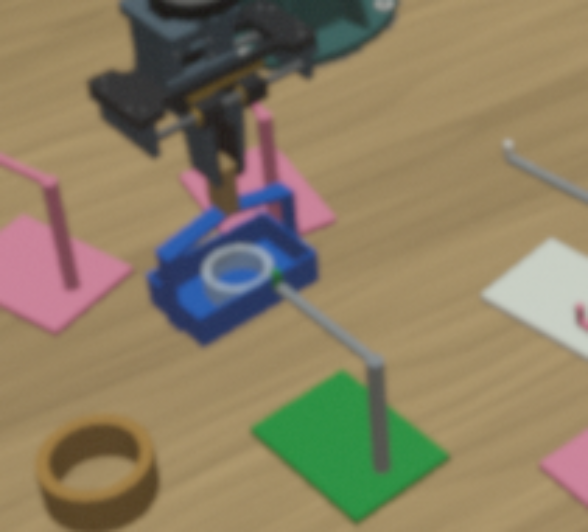

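```bash
python3 -m handwheel '[{"offset":[-1,0.1,0],"turn":[0,0,0],"claw":0.5},{"offset":[-2.5,0.1,0],"turn":[0,0,0],"claw":0.5},{"offset":[-4.5,0.1,0],"turn":[0,0,0],"claw":0.5},{"offset":[-6.5,0.1,0],"turn":[0,0,0],"claw":0.5},{"offset":[-8,0.1,0],"turn":[0,0,0],"claw":0.5}]'; python3 -m handwheel '[{"offset":[-1.2,0,0],"turn":[0,0,0],"claw":0.5},{"offset":[-2.2,0,0],"turn":[0,0,0],"claw":0.5},{"offset":[-2.9,0,0],"turn":[0,0,0],"claw":0.5},{"offset":[-2.9,0,0],"turn":[0,0,0],"claw":0.5}]'; python3 go.py 619 -301.4 195 9.2
python3 - <<'E'
from h import *
import pickle
c=shot('wrist','w6.png'); s=shot('scene','s6.png'); pickle.dump((c,s),open('p6.pkl','wb'))
cv2.imwrite('pics/s6c.png',cv2.resize(s['image'][180:340,150:330,::-1],None,fx=3.5,fy=3.5))
E
```

```text
t: 10.02
position: [593.0, -305.3, 195.5]
eef_rot: [-0.08, 0.997, 0.0, -0.0]
wrist_force: [0.5, -0.4, -3.3]
gripper_width: 15.9
t: 10.52
position: [620.2, -301.1, 195.6]
eef_rot: [-0.08, 0.997, -0.0, -0.0]
wrist_force: [0.5, -0.3, -3.5]
gripper_width: 15.5
t 10.53 offset cm [ 0.13 -0.01  0.06] turn [-0.   -0.   -0.08] pos [ 620.2 -301.1  195.6] w 15.5 F [ 0.5 -0.3 -3.5] q [-0.49  0.35  1.75 -0.    1.04 -2.22]
```

View pics/w6.png

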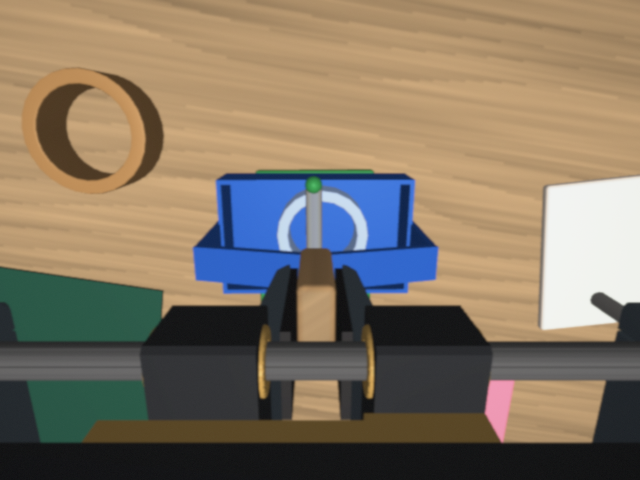

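View pics/s6c.png

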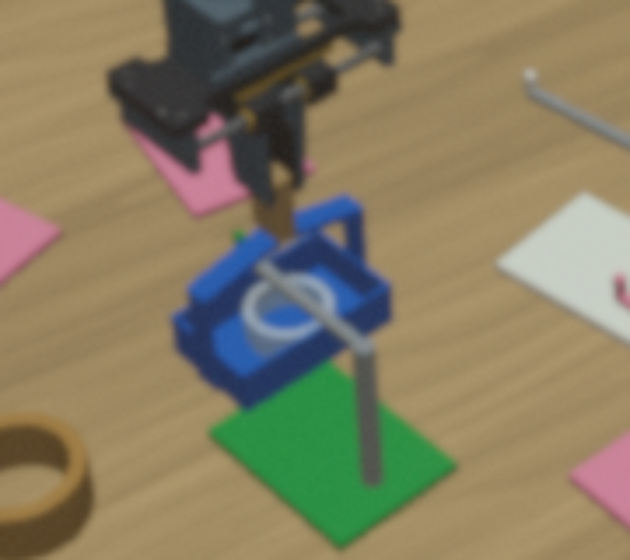

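The view matches the earlier one on the white hook almost exactly: the tip is at (314,184), against (316,185) then. I trim 1 mm sideways and lower.

```bash
python3 -m handwheel '[{"offset":[0,-0.1,0.5],"turn":[0,0,0],"claw":0.5},{"offset":[0,-0.1,1.3],"turn":[0,0,0],"claw":0.5},{"offset":[0,-0.1,2.3],"turn":[0,0,0],"claw":0.5},{"offset":[0,-0.1,3.1],"turn":[0,0,0],"claw":0.5},{"offset":[0,-0.1,3.4],"turn":[0,0,0],"claw":0.5}]'; python3 -m handwheel '[{"offset":[0,0,0.1],"turn":[0,0,0],"claw":0.5},{"offset":[0,0,0.1],"turn":[0,0,0],"claw":0.5}]'; python3 go.py 619 -301.4 158.7 9.2
```

```text
t: 11.25
position: [619.8, -301.9, 160.7]
eef_rot: [-0.079, 0.997, 0.0, -0.0]
wrist_force: [0.3, 0.1, -2.6]
gripper_width: 15.6
t: 11.5
position: [620.3, -302.2, 160.9]
eef_rot: [-0.079, 0.997, -0.0, 0.0]
wrist_force: [-0.3, -0.2, -2.7]
gripper_width: 15.7
t 11.5 offset cm [0.12 0.1  0.22] turn [-0.01  0.01 -0.09] pos [ 620.3 -302.2  160.9] w 15.7 F [-0.3 -0.2 -2.7] q [-0.49  0.39  1.77 -0.    0.98 -2.22]
```

```bash
python3 -m handwheel '[{"offset":[0,0,0.1],"turn":[0,0,0],"claw":0.5},{"offset":[0,0,0.15],"turn":[0,0,0],"claw":0.5},{"offset":[0,0,0.15],"turn":[0,0,0],"claw":0.5}]'; python3 -m handwheel '[{"offset":[0,0,0.05],"turn":[0,0,0],"claw":0.5},{"offset":[0,0,0.1],"turn":[0,0,0],"claw":0.5},{"offset":[0,0,0.1],"turn":[0,0,0],"claw":0.5}]'
```

```text
t: 11.88
position: [620.2, -302.1, 159.2]
eef_rot: [-0.079, 0.997, -0.0, 0.0]
wrist_force: [1.0, -0.2, -3.5]
gripper_width: 15.7
t: 12.25
position: [620.3, -302.2, 158.6]
eef_rot: [-0.079, 0.997, -0.0, 0.0]
wrist_force: [-2.2, 1.2, 5.2]
gripper_width: 15.9
```

Seated: the force reversed to +5 N at the same z as on the white hook. Release.

```bash
python3 -m handwheel '[{"offset":[0,0,-0.04],"turn":[0,0,0],"claw":0.5},{"offset":[0,0,-0.04],"turn":[0,0,0],"claw":1.8},{"offset":[0,0,-0.04],"turn":[0,0,0],"claw":2.2},{"offset":[0,0,-0.04],"turn":[0,0,0],"claw":3.5},{"offset":[0,0,-0.04],"turn":[0,0,0],"claw":5}]'
python3 - <<'E'
from h import *
c=shot('wrist','w7.png'); s=shot('scene','s7.png')
cv2.imwrite('pics/s7c.png',cv2.resize(s['image'][180:340,150:330,::-1],None,fx=3.5,fy=3.5))
print(read_state()['gripper_width'],read_state()['wrist_force'])
E
```

```text
t: 12.88
position: [620.2, -302.2, 158.5]
eef_rot: [-0.079, 0.997, -0.0, 0.0]
wrist_force: [1.2, 0.3, 0.3]
gripper_width: 38.9
47.07033372831091 [-0.37924721 -0.45746738 -0.18312485]
```

View pics/w7.png

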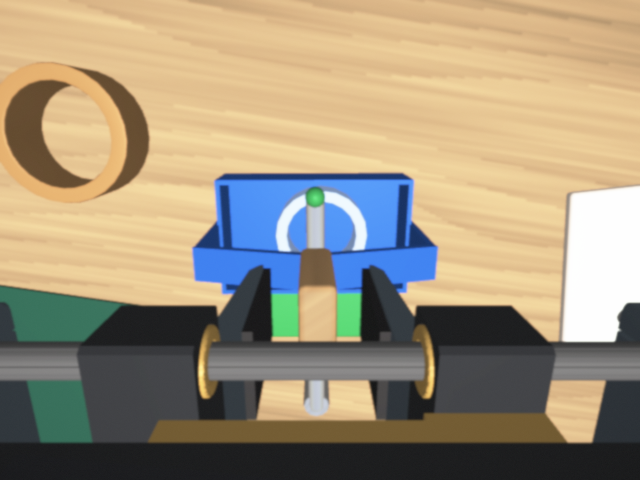

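View pics/s7c.png

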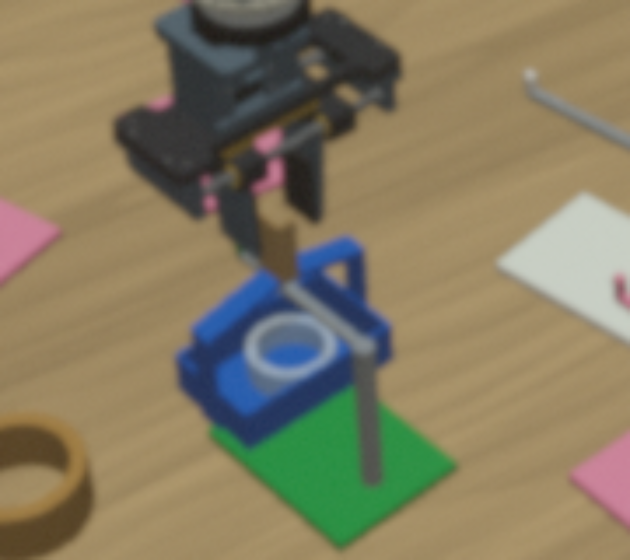

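The tray hangs free and level, with the grip centred between the open fingers (column 317). I open further, retreat straight up and check.

```bash
python3 -m handwheel '[{"offset":[0,0,0],"turn":[0,0,0],"claw":6},{"offset":[0,0,-2],"turn":[0,0,0],"claw":6},{"offset":[0,0,-6],"turn":[0,0,0],"claw":6},{"offset":[0,0,-12],"turn":[0,0,0],"claw":6},{"offset":[0,0,-15],"turn":[0,0,0],"claw":6}]'; python3 -m handwheel '[{"offset":[5,0,0],"turn":[0,0,0],"claw":6},{"offset":[10,0,0],"turn":[0,0,0],"claw":6},{"offset":[14,0,0],"turn":[0,0,0],"claw":6},{"offset":[14,0,0],"turn":[0,0,0],"claw":6},{"offset":[14,0,0],"turn":[0,0,0],"claw":6}]'
python3 - <<'E'
from h import *
c=shot('top','t8.png'); s=shot('scene','s8.png'); w=shot('wrist','w8.png')
a=cv2.resize(s['image'][180:340,150:330,::-1],(720,640)); b=cv2.resize(c['image'][160:300,370:510,::-1],(640,640))
cv2.imwrite('pics/c8.png',cv2.resize(np.hstack([a,b]),(800,376)))
E
```

```text
t: 13.6
position: [621.1, -302.6, 313.9]
eef_rot: [-0.079, 0.997, -0.001, 0.002]
wrist_force: [-0.1, -0.1, 0.8]
gripper_width: 60.4
t: 14.22
position: [482.6, -324.5, 309.8]
eef_rot: [-0.079, 0.997, -0.0, 0.001]
wrist_force: [-0.4, 0.5, -0.6]
gripper_width: 59.9
```

View pics/c8.png

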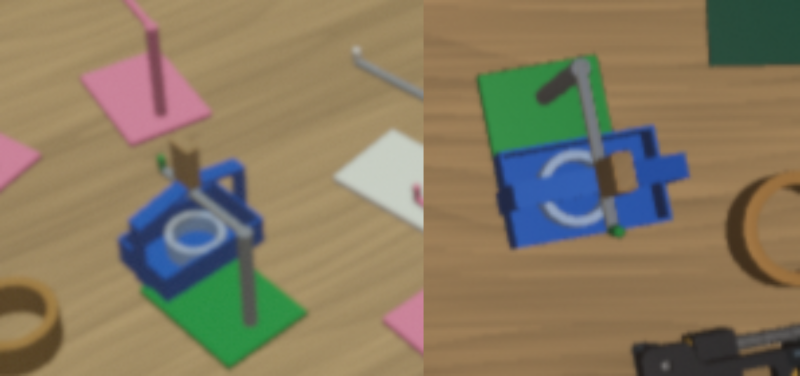

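View pics/w8.png

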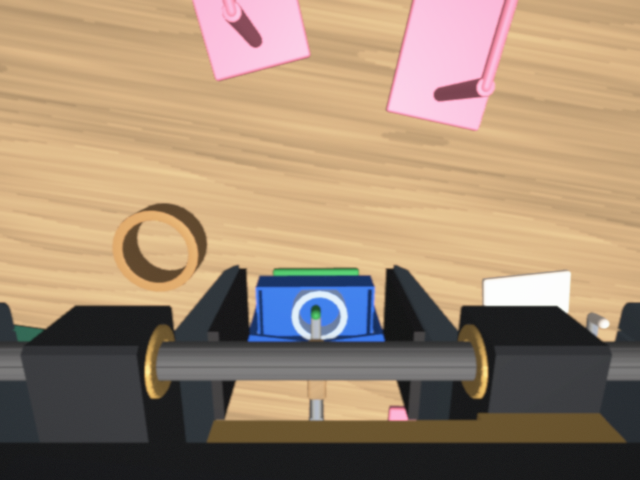

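Run:
```python
from h import *
c=shot('top','t9.png'); s=shot('scene','s9.png')
a=np.radians(9.2);ex=np.array([np.cos(a),np.sin(a),0]);ey=np.array([-np.sin(a),np.cos(a),0])
g=np.array([620.3,-302,176.])
out=[]
for cam,(x0,y0,w,h) in ((c,(370,170,140,130)),(s,(150,190,140,130))):
    k=2.85*2; im=np.ascontiguousarray(cv2.resize(cam['image'][y0:y0+h,x0:x0+w,::-1],None,fx=k,fy=k,interpolation=cv2.INTER_CUBIC))
    for z in(-91,-126):
        P=[proj(cam,g+ex*i*40+ey*j*65+[0,0,z]) for i,j in((1,1),(1,-1),(-1,-1),(-1,1))]
        cv2.polylines(im,[np.int32([((u-x0+.5)*k,(v-y0+.5)*k) for u,v in P])],True,(0,255,255) if z==-91 else (0,0,255),1)
    P=[proj(cam,g+ex*i*15+ey*j*8+[0,0,27]) for i,j in((1,1),(1,-1),(-1,-1),(-1,1))]
    cv2.polylines(im,[np.int32([((u-x0+.5)*k,(v-y0+.5)*k) for u,v in P])],True,(255,255,255),1)
    out.append(im)
cv2.imwrite('pics/c9.png',cv2.resize(np.hstack(out),(800,372)))
```

```text
(no output)
```

View pics/c9.png

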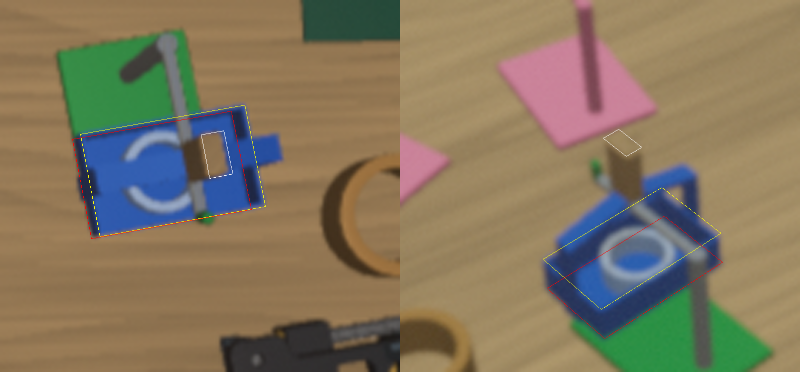

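The level-tray model overlays the tray in both views to within 1–2 px, so I hand in.

```bash
python3 -c "
from workcell import *
print(hand_in())"
```

```text
the job is handed in; nothing more can be done
None
```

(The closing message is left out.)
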